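# Fetch the bridge blank from behind the bottles in the caddy

## Task

The rosewood bridge blank lies at the back of the bottle caddy, and the three bottles in front of it leave no room for fingers: stand all three on the dark rubber mat, then take the blank out and lay it flat between the pins of the plywood shaping board. Only then put each bottle back in the same well of the caddy it came from (remember which stood where). Keep the bottles upright all the time and leave the wax tin and the brown sanding block where they are.

Things in the scene. Friction and masses are not known exactly. Their poses are not given: they have to be found in the camera images.
- caddy: brown wooden block 118 (x) x 242 (y) mm, fixed; origin: centre of underside. Top 34 mm up, dark end cheeks 42 mm. Three round wells, 58 mm wide, floor 8 mm up, at x = -20, y = -68, 0, +68 mm; one bottle in each, which one varies. Behind them the blank lies on the top face along y at about x = +28 mm; two pins 9 mm high stand behind it at x = +47.5, y = -60 and +60 mm
- mat: flat dark ribbed rubber mat, 105 mm (its x) by 250 mm (its y), 3 mm thick, fixed; origin at the centre of its underside. The side area for the bottles
- board: plywood shaping board 80 mm (its x) by 236 mm (its y), 12 mm thick, fixed, grey felt strip along the middle; origin: centre of underside. Six dark dowel pins 6 mm thick rise 12 mm above its top, at x = -25 and +25 with y = -70 and +70 mm, and at x = 0 with y = -106 and +106 mm; the blank belongs flat between them, along y, with 8 mm to spare on every side
- glue_bottle: white glue bottle with an orange nozzle: body about 46 mm across and 95 mm high, 130 mm with the nozzle; origin at the centre of its underside, z up. Grasp it by the upper body
- shellac_bottle: amber-brown bottle with a black cap: body 46 mm across and 82 mm high, cap 22 mm across, 106 mm in all; origin at the centre of its underside, z up
- oil_bottle: pale bottle with a black cap, the smallest: body 40 mm across and 72 mm high, cap about 19 mm across, 93 mm in all; origin at the centre of its underside, z up
- blank_mid (a point): the bridge blank, a dark rosewood bar 190 mm long, 28 mm wide and 10 mm thick; this point is the middle of its underside, x across it, y along it, z up
- wax_tin: round green and white tin, 77 mm across and 32 mm high; bystander, origin at the centre of its underside
- sanding_block: brown cork sanding block, about 89 x 100 mm over all and 32 mm high; bystander, origin at the centre of its underside

How it is judged (in metres and radians):
On the way, in this order (a step that is already met when the one before it is completed fails the run):
1. all three bottles stand upright on the dark rubber mat, released, and the blank has not been moved yet (angle between each of glue_bottle, shellac_bottle, oil_bottle's own z axis and vertical below 0.1 rad and x of glue_bottle in the frame of mat between -0.047 and 0.047 m and y of glue_bottle in the frame of mat between -0.12 and 0.12 m and z of each of glue_bottle, shellac_bottle, oil_bottle in the frame of mat below 0.008 m and contact force between the fingers and glue_bottle below 0.1 N and x of shellac_bottle in the frame of mat between -0.047 and 0.047 m and y of shellac_bottle in the frame of mat between -0.12 and 0.12 m and contact force between the fingers and shellac_bottle below 0.1 N and x of oil_bottle in the frame of mat between -0.047 and 0.047 m and y of oil_bottle in the frame of mat between -0.12 and 0.12 m and contact force between the fingers and oil_bottle below 0.1 N and distance of blank_mid from where it was at the start of the episode below 0.03 m), for 0.2 s.
2. the blank lies flat between the pins of the shaping board, released, while the bottles still stand on the mat (x of blank_mid in the frame of board between -0.011 and 0.011 m and y of blank_mid in the frame of board between -0.014 and 0.014 m and z of blank_mid in the frame of board between 0.008 and 0.017 m and angle between the y axis of blank_mid and the y axis of board, either way round below 0.15 rad and angle between blank_mid's own z axis and vertical below 0.05 rad and contact force between the fingers and blank below 0.1 N and angle between each of glue_bottle, shellac_bottle, oil_bottle's own z axis and vertical below 0.1 rad and x of glue_bottle in the frame of mat between -0.047 and 0.047 m and y of glue_bottle in the frame of mat between -0.12 and 0.12 m and z of each of glue_bottle, shellac_bottle, oil_bottle in the frame of mat below 0.008 m and contact force between the fingers and glue_bottle below 0.1 N and x of shellac_bottle in the frame of mat between -0.047 and 0.047 m and y of shellac_bottle in the frame of mat between -0.12 and 0.12 m and contact force between the fingers and shellac_bottle below 0.1 N and x of oil_bottle in the frame of mat between -0.047 and 0.047 m and y of oil_bottle in the frame of mat between -0.12 and 0.12 m and contact force between the fingers and oil_bottle below 0.1 N), for 0.2 s.
At the end, for the whole second after the job is handed in: blank flat and still between the board's pins (within 11 mm across, 14 mm along, 0.15 rad); each bottle upright (0.1 rad) and still in the well it came from, within 15 mm of its start; wax tin and sanding block within 30 mm of theirs (x of blank_mid in the frame of board between -0.011 and 0.011 m and y of blank_mid in the frame of board between -0.014 and 0.014 m and z of blank_mid in the frame of board between 0.008 and 0.017 m and angle between the y axis of blank_mid and the y axis of board, either way round below 0.15 rad and angle between blank_mid's own z axis and vertical below 0.05 rad and contact force between the fingers and blank below 0.1 N and linear speed of each of blank, glue_bottle, shellac_bottle, oil_bottle below 0.02 m/s and angular speed of each of blank, glue_bottle, shellac_bottle, oil_bottle below 0.2 rad/s and distance of each of glue_bottle, shellac_bottle, oil_bottle from where it was at the start of the episode below 0.015 m and angle between each of glue_bottle, shellac_bottle, oil_bottle's own z axis and vertical below 0.1 rad and distance of each of wax_tin, sanding_block from where it was at the start of the episode below 0.03 m); the robot touches nothing.
It fails at once if a bottle is tipped over (more than 0.5 rad from upright) (angle between any of glue_bottle, shellac_bottle, oil_bottle's own z axis and vertical above 0.5 rad).
It fails at once if the wax tin or the brown sanding block is pushed away (more than 30 mm) (distance of any of wax_tin, sanding_block from where it was at the start of the episode above 0.03 m).
It also fails if it takes over 128 s, if anything falls off the work surface, if the arm or the gripper's body presses on something with over 40 N, if the wrist force passes 120 N, or if a joint passes its speed limit or range.

## Robot

A 6-joint arm with a two-finger parallel gripper is mounted at the origin on a cart in front of the work surface, level with it; the furniture and walls round the work are solid. World frame = base frame: x ahead of the robot, y to its left, z up, the work surface at z = 0. Lengths are in m, angles in degrees, forces in N, time in s.
With the tool pointing down it reaches from about 0.375 to 0.9 m from the base axis. Payload 3.1 kg.
Tool frame: the origin (TCP) lies on the centre line of the jaws, within the pads' length; the fingertips stand 22 mm ahead of it and the grasp point (between the pads) lies 3 mm ahead of it; z points along the fingers, y is the line along which they close (so a half turn about z gives the same grasp; the last joint's range is limited). The gripper opens to 87 mm and grips with 3 to 60 N. Pads are 19 mm wide; open, the fingers measure 117 mm over their backs; the gripper's body (75 mm by 190 mm) begins 51 mm behind the grasp point.
Start: joints at [54.23, 30.224, 82.088, -0, 67.689, -10.227], TCP at [0.269, 0.564, 0.245] pointing down, gripper open.
Joint ranges: [-176.69, 176.69], [-43.24, 126.21], [12.49, 139.97], [-82, 262], [0, 151.66], [-163.58, 163.58]. Speed limits (degrees/s): [159.86, 159.86, 180, 180, 180, 180].

## Interface

Orientations are given as a 3x3 rotation matrix whose columns are the frame's x, y, z axes.
In Python, from rig import * gives the robot as it stands.
- The arm moves only by the shell command python3 -m jog 'ROWS'. ROWS is text: rows parted by semicolons, each of 7 numbers parted by spaces: the shift along the tool's x, y, z in mm, then the turn, a rotation vector about the tool's x, y, z in rad, then the finger opening in mm, from 0 to 87. In form: tx ty tz ax ay az fingers; .... A call has 1 to 12 rows; each row shifts and turns the commanded pose from where the row before left it, along the tool's axes as they then stand; what a row does not reach is not made up. A row lasts 1/8 s, in which the tool goes at most 62.5 mm and 10.7 degrees, less where a joint would pass 70% of its speed; a pose out of reach is approached as far as the arm can. A call with a gripper value outside its range is refused whole. The fingers move at their own pace and stop on an object; the grip force is fixed at half the most. Time passes only in rows, so rows that do not move let the fingers close. It gives the time, the measured TCP pose, the force, the opening and the grip force at its end, in the units of the state.
- read_state(): the state, without advancing time (a new reading comes with each control period).
- capture(name): name is "scene" or "top" or "wrist"; returns a dict with "color" (480x640x3 uint8, red, green, blue), "camera_matrix" (3x3 intrinsics, pixels), "R" (3x3) and "t" (3): a world point X has camera coordinates R X + t. Camera axes: x right, y down, z forward; pixel columns grow to the right and rows downward; lengths in m; the calibration is good to about 2 mm. The wrist camera is an equidistant fisheye: a pixel r from the principal point sees the ray r / f radians off the axis. A picture is of the moment at which its call begins. There is no depth.
- hand_in(): hands the job in; it is judged then, once.
Trained networks look in the newest picture that a camera, given by its name, has taken for a name from the list of things; names that differ only in an ending like _2 or _b are one class to them, and where a whole thing is asked for, a point or a joint stands for the part that bears it (a point fixed in the world has none). Each returns a list of dicts, best first, with "conf" (0 to 1); they miss things now and then, are a little off and sometimes report something else, mostly with a low value. They report only what shows in the picture. A call takes as long as a camera call.
- find_in(camera, target): "at" ([x, y, z] in m, in world coordinates, good to about 4 mm: the middle of the surface that is visible of it).
- trace(camera, target): "pixels" (480x640 bool, what is visible of it).
- place_of(camera, target): "at" ([x, y, z] in m, in world coordinates, good to about 4 mm: a listed point, or the origin of a listed thing).
The state is a dict: "time_s": time; "joint_positions": joint angles; "qvel": joint speeds; "tau": joint torques, N m; "position": TCP position; "tcp_rot": TCP orientation; "force": force on the tool from outside, world axes, zero at the start; "moment": the same for the moment, N m; "opening": opening from 0.0 (shut) to 1.0 (fully open); "grasp_force": force on a finger pad.
Only numpy, scipy, OpenCV 4.12 (cv2) and the standard library are available. Lean on these libraries where they do the work, as an engineer would, in place of code of your own. Each camera call takes 0.05 s, during which the arm holds its last target. There are 200 camera calls.

## Working session

There is one attempt and no reset: what is moved stays moved. The work goes in short steps, Python scripts to look and compute and a shell command to move; the robot and the scene stay as the last step left them, time stands still between calls to the robot, and variables do not carry over. Pictures are saved under pics/ and viewed, at most 14 in all, crops included, and the job is handed in when it is done.

```bash
ls; mkdir -p pics; cat > h.py <<'E'
from rig import *
import numpy as np, cv2
def P(at): return [round(float(v)*1000) for v in at]
E
python3 - <<'E'
from h import *
s=read_state(); print(s['time_s'],s['position'],s['tcp_rot'],s['opening'])
for c in ("scene","top","wrist"):
    im=capture(c); cv2.imwrite(f"pics/{c}0.png",im["color"][:,:,::-1])
    print(c,np.round(im['R'],3).tolist(),np.round(im['t'],3).tolist(),im['camera_matrix'][0][0])
    for n in "caddy mat board glue_bottle shellac_bottle oil_bottle blank_mid wax_tin sanding_block".split():
        print(n,[(P(d['at']),round(d['conf'],2)) for d in place_of(c,n)[:2]],[(P(d['at']),round(d['conf'],2)) for d in find_in(c,n)[:1]])
print(read_state()['time_s'])
E
```

```text
pics
0.0 [0.26909159 0.56337757 0.24355817] [[-9.02253990e-01  4.31203222e-01 -1.23256986e-03]
 [ 4.31204837e-01  9.02252358e-01 -1.75231549e-03]
 [ 3.56484976e-04 -2.11252372e-03 -9.99997705e-01]] 1.0011565068452475
scene [[0.498, -0.867, -0.015], [-0.627, -0.349, -0.697], [0.599, 0.357, -0.717]] [-0.248, 0.393, 0.688] 563.3954254334066
caddy [([618, 210, 0], 0.92), ([448, -96, -7], 0.16)] [([570, 174, 33], 0.66)]
mat [([449, -94, -5], 0.83), ([640, 208, 36], 0.63)] [([443, -103, 1], 0.69)]
board [([446, 225, 2], 0.86), ([593, 216, 6], 0.73)] []
glue_bottle [([594, 284, 7], 0.77)] [([585, 273, 75], 0.69)]
shellac_bottle [([594, 216, 6], 0.97)] [([581, 208, 72], 0.87)]
oil_bottle [([597, 149, 3], 0.66)] [([588, 139, 59], 0.96)]
blank_mid [([640, 207, 36], 0.63), ([575, -83, 1], 0.3)] [([636, 194, 43], 0.91)]
wax_tin [([574, -85, 0], 0.93)] [([560, -87, 31], 0.92)]
sanding_block [([619, -172, -5], 0.97)] [([606, -175, 29], 0.96)]
top [[0.01, -1.0, -0.006], [-0.981, -0.009, -0.194], [0.194, 0.008, -0.981]] [0.043, 0.544, 0.816] 437.7680718411865
caddy [([616, 217, 1], 0.79), ([647, 214, 38], 0.33)] [([599, 202, 37], 0.89)]
mat [([453, -90, -1], 0.64)] [([451, -95, 3], 0.69)]
board [([451, 226, 3], 0.94)] [([451, 223, 11], 0.75)]
glue_bottle [([596, 280, 9], 0.72)] [([592, 268, 90], 0.95)]
shellac_bottle [([598, 215, 9], 0.8), ([598, 277, 9], 0.43)] [([592, 211, 80], 0.94)]
oil_bottle [([597, 148, 11], 0.75)] [([589, 141, 73], 0.93)]
blank_mid [([647, 209, 36], 0.57)] [([645, 210, 45], 0.69)]
wax_tin [([572, -82, 2], 0.81), ([645, 211, 40], 0.74)] [([569, -80, 34], 0.65)]
sanding_block [([623, -176, -4], 0.66)] [([618, -167, 30], 0.86)]
wrist [[0.432, 0.902, 0.0], [0.858, -0.412, 0.307], [0.277, -0.132, -0.952]] [-0.625, -0.037, 0.392] 371.64829954431775
caddy [] []
mat [] []
board [] [([440, 329, 12], 0.62)]
glue_bottle [] []
shellac_bottle [] []
oil_bottle [] []
blank_mid [] []
wax_tin [] []
sanding_block [] []
2.85
```

View pics/scene0.png

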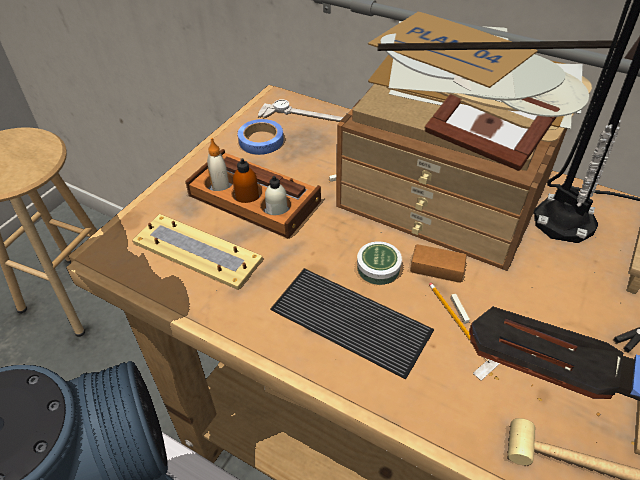

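View pics/top0.png

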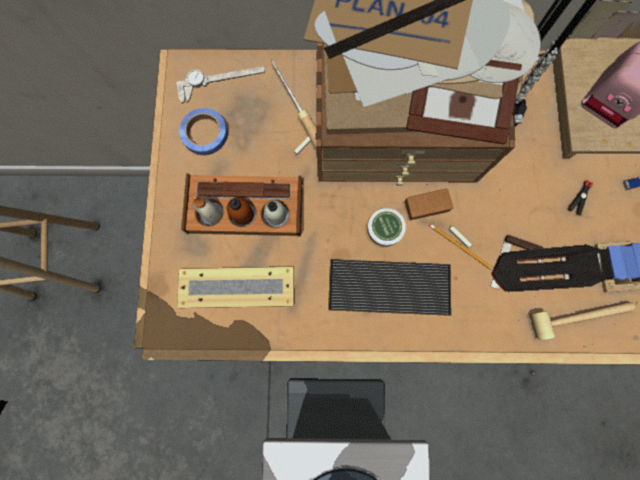

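Scene view: glue at (215,170), shellac at (245,185) and oil at (275,197) stand in the caddy with the blank behind them. The mat is at (352,322), the board at (200,250), the tin at (380,262) and the block at (438,264). The top view confirms the left-to-right order glue, shellac, oil; the cabinet's left edge is at about column 318. Next I measure yaws, and heights from the two views.

```bash
cat >> h.py <<'E'
def ray(im,px,z):
    "pixels (N,2) of scene/top -> world points on plane z"
    K=np.array(im['camera_matrix']);R=np.array(im['R']);t=np.array(im['t'])
    d=np.c_[np.asarray(px,float),np.ones(len(px))]@np.linalg.inv(K).T@R
    c=-R.T@t
    return c+d*((z-c[2])/d[:,2])[:,None]
def rect(im,mask,z):
    ys,xs=np.nonzero(mask)
    w=ray(im,np.c_[xs,ys],z)[:,:2]*1000
    (cx,cy),(a,b),ang=cv2.minAreaRect(w.astype(np.float32))
    if a>b: a,b=b,a; ang+=90     # long side = y axis
    yaw=(ang+90)%180-90
    return np.round([cx,cy,a,b,yaw],1)
E
python3 - <<'E'
from h import *
for c in ("scene","top"):
    im=capture(c)
    for n,zs in (("mat",[.003]),("board",[.012]),("blank_mid",[.034,.044,.054]),("caddy",[.034])):
        tr=trace(c,n)
        for d in tr[:2]:
            m=cv2.morphologyEx(d['pixels'].astype(np.uint8),cv2.MORPH_OPEN,np.ones((3,3)))
            for z in zs: print(c,n,round(d['conf'],2),m.sum(),z,rect(im,m,z))
    for n in ("glue_bottle","shellac_bottle","oil_bottle"):
        d=trace(c,n)[0]['pixels']; ys,xs=np.nonzero(d)
        r=ys.min(); x=xs[ys<=r+1].mean(); print(n,"top px",x,r,[P(ray(im,[[x,r]],z)[0]) for z in (.09,.12,.14)])
    if c=="top": print("cabinet corner",P(ray(im,[[320,182]],0)[0]))
E
```

```text
scene mat 0.78 8205 0.003 [450.7 -90.4 107.9 250.7  -1.8]
scene mat 0.34 1545 0.003 [584.5 -78.2  77.6 100.3 -63. ]
scene board 0.74 4600 0.012 [444.5 222.8  87.1 240.9   1.4]
scene blank_mid 0.59 721 0.034 [653.3 217.4  40.3 196.6  -0.7]
scene blank_mid 0.59 721 0.044 [643.8 210.   39.7 193.9  -0.7]
scene blank_mid 0.59 721 0.054 [634.3 202.6  39.2 191.2  -0.7]
scene caddy 0.6 3549 0.034 [607.8 209.8 151.2 265.6  -0.8]
glue_bottle top px 211.8 139 [[646, 326, 90], [616, 297, 120], [595, 278, 140]]
shellac_bottle top px 241.5 158 [[625, 238, 90], [595, 213, 120], [576, 197, 140]]
oil_bottle top px 274.0 177 [[608, 153, 90], [579, 132, 120], [560, 118, 140]]
top mat 0.59 6091 0.003 [449.1 -92.7 104.8 247.6  -1.8]
top board 0.95 4697 0.012 [446.1 223.1  83.3 239.9   0.6]
top blank_mid 0.74 1297 0.034 [ 6.457e+02  2.117e+02  3.210e+01  1.905e+02 -6.000e-01]
top blank_mid 0.74 1297 0.044 [ 6.426e+02  2.097e+02  3.170e+01  1.883e+02 -6.000e-01]
top blank_mid 0.74 1297 0.054 [ 6.395e+02  2.078e+02  3.130e+01  1.861e+02 -6.000e-01]
top caddy 0.58 4166 0.034 [ 6.120e+02  2.133e+02  1.290e+02  2.473e+02 -6.000e-01]
glue_bottle top px 200.71428571428572 196 [[614, 283, 90], [605, 274, 120], [599, 268, 140]]
shellac_bottle top px 238.0 197 [[612, 210, 90], [604, 204, 120], [598, 200, 140]]
oil_bottle top px 273.84615384615387 200 [[607, 141, 90], [598, 137, 120], [593, 135, 140]]
cabinet corner [674, 53, 0]
```

The two views agree on the blank at z = 44 mm, centred near (643, 210), with the caddy yaw about -0.7°. Wells are at roughly (596, 283/215/147). I go over the glue bottle with the jaws along world x and the camera facing +y, away from the cabinet.

```bash
python3 -m jog '-26 -7 0 0 0 0 87; -52 -14 0 0 0 0 87; -52 -14 0 0 0 0 87; -52 -14 0 0 0 0 87; -52 -14 0 0 0 0 87; -52 -14 0 0 0 0 87; -52 -14 0 0 0 0 87; -52 -14 0 0 0 0 87; -26 -7 0 0 0 0 87; 0 0 0 0 0 0.162 87; 0 0 0 0 0 0.162 87; 0 0 0 0 0 0.162 87' && python3 -m jog '0 0 0 0 0 0.162 87; 0 0 0 0 0 0.162 87; 0 0 0 0 0 0.162 87; 0 0 0 0 0 0.164 87; 0 0 0 0 0 0 87; 0 0 0 0 0 0 87'
python3 - <<'E'
from h import *
s=read_state(); print(s['time_s'],P(s['position']),np.round(s['tcp_rot'],3).tolist(),np.round(s['joint_positions']))
c="wrist"; im=capture(c); cv2.imwrite("pics/w1.png",im["color"][:,:,::-1])
for n in "caddy board glue_bottle shellac_bottle oil_bottle blank_mid".split():
    print(n,[(P(d['at']),round(d['conf'],2)) for d in place_of(c,n)[:2]],[(P(d['at']),round(d['conf'],2)) for d in find_in(c,n)[:1]])
E
```

```text
time_s: 5.15
position: [0.5958, 0.2841, 0.2444]
tcp_rot: [[-0.593, 0.806, -0.001], [0.806, 0.593, 0.0], [0.001, -0.001, -1.0]]
force: [0.0, 0.8, 0.1]
opening: 0.999
grasp_force: 0.0
time_s: 5.9
position: [0.5961, 0.2839, 0.2445]
tcp_rot: [[0.008, 1.0, -0.0], [1.0, -0.008, 0.0], [0.0, -0.0, -1.0]]
force: [0.1, -0.7, 0.1]
opening: 0.999
grasp_force: 0.0
5.9 [596, 284, 245] [[0.008, 1.0, -0.0], [1.0, -0.008, 0.0], [0.0, -0.0, -1.0]] [16. 33. 77.  0. 70. 16.]
caddy [] [([619, 274, 30], 0.72)]
board [([445, 226, -3], 0.79)] [([444, 262, 11], 0.84)]
glue_bottle [([599, 284, 5], 0.78)] [([600, 290, 88], 0.82)]
shellac_bottle [([598, 218, 10], 0.83)] [([601, 229, 80], 0.92)]
oil_bottle [([593, 146, 6], 0.75)] [([592, 162, 42], 0.56)]
blank_mid [([642, 213, 31], 0.82)] [([641, 237, 43], 0.85)]
```

View pics/w1.png

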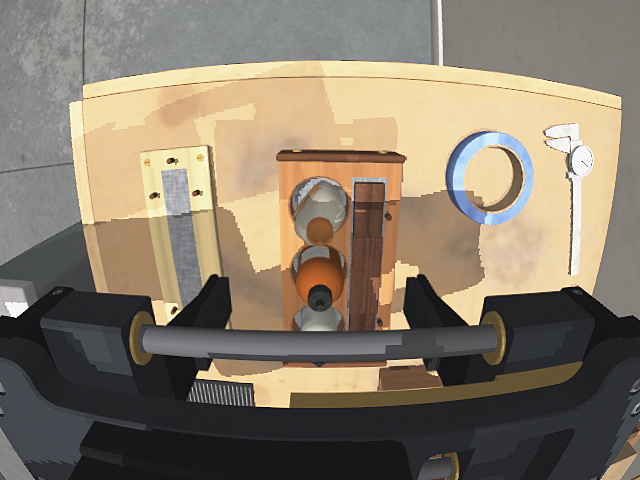

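The wrist view shows the glue bottle at (320,210) centred between the fingers, which are at (205,310) and (430,310). Descend and grip.

```bash
python3 -m jog '0 0 15 0 0 0 87; 0 1 30 0 0 0 87; 0 0 30 0 0 0 87; 0 0 30 0 0 0 87; 0 0 25 0 0 0 87; 0 0 15 0 0 0 87; 0 0 5 0 0 0 87; 0 0 0 0 0 0 40; 0 0 0 0 0 0 40; 0 0 0 0 0 0 40; 0 0 0 0 0 0 40; 0 0 0 0 0 0 40' && python3 -m jog '0 0 0 0 0 0 40; 0 0 0 0 0 0 40'
```

```text
time_s: 8.05
position: [0.5976, 0.2835, 0.0948]
tcp_rot: [[0.011, 1.0, 0.0], [1.0, -0.011, 0.0], [0.0, 0.0, -1.0]]
force: [-0.1, 0.3, -0.3]
opening: 0.521
grasp_force: 0.0
time_s: 8.3
position: [0.5977, 0.2836, 0.0947]
tcp_rot: [[0.011, 1.0, 0.001], [1.0, -0.011, 0.0], [0.0, 0.001, -1.0]]
force: [0.0, 0.7, 1.4]
opening: 0.483
grasp_force: 30.0
```

```bash
python3 -m jog '0 0 -8 0 0 0 36; 0 0 -15 0 0 0 36; 0 0 -25 0 0 0 36; 0 0 -30 0 0 0 36; 0 0 -30 0 0 0 36; 0 0 -27 0 0 0 36; 0 0 -15 0 0 0 36; 0 0 0 0 0 0 36; -12 -6 0 0 0 0 36; -25 -12 0 0 0 0 36; -38 -18 0 0 0 0 36; -38 -18 0 0 0 0 36' && python3 -m jog '-38 -18 0 0 0 0 36; -38 -18 0 0 0 0 36; -38 -18 0 0 0 0 36; -38 -18 0 0 0 0 36; -24 -12 0 0 0 0 36; -12 -8 0 0 0 0 36; 0 0 0 0 0 0 36; 0 0 0 0 0 0 36'
python3 - <<'E'
from h import *
s=read_state(); print(P(s['position']))
im=capture("top"); cv2.imwrite("pics/t2.png",cv2.resize(im["color"][140:380,140:480,::-1],(680,480)))
E
```

```text
time_s: 9.8
position: [0.5401, 0.1694, 0.2429]
tcp_rot: [[0.011, 1.0, -0.004], [1.0, -0.011, -0.001], [-0.001, -0.004, -1.0]]
force: [-0.6, -0.5, -0.9]
opening: 0.484
grasp_force: 30.0
time_s: 10.8
position: [0.4484, -0.0154, 0.2444]
tcp_rot: [[0.011, 1.0, 0.0], [1.0, -0.011, 0.0], [0.0, 0.0, -1.0]]
force: [-0.1, 1.0, -0.7]
opening: 0.485
grasp_force: 30.0
[448, -15, 244]
```

View pics/t2.png

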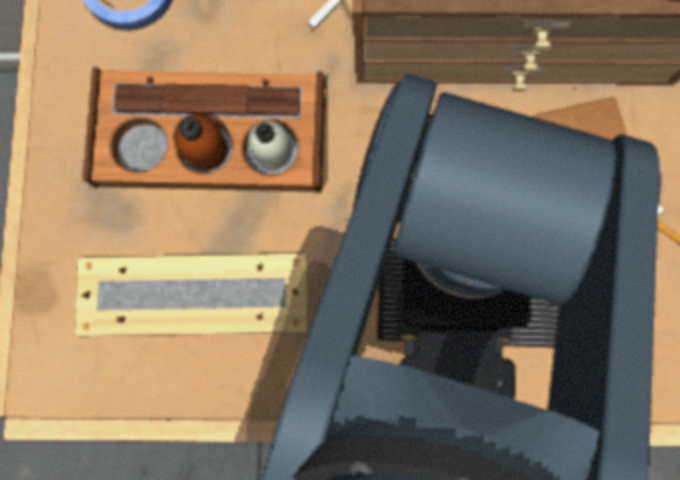

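The top crop shows the glue's well empty at (140,145), with the other bottles still standing and the blank unmoved. Lower onto the mat.

```bash
python3 -m jog '0 0 15 0 0 0 36; 0 1 30 0 0 0 36; 0 1 30 0 0 0 36; 0 0 30 0 0 0 36; 0 0 22 0 0 0 36; 0 0 12 0 0 0 36; 0 0 8 0 0 0 36; 0 0 3 0 0 0 36; 0 0 2 0 0 0 36; 0 0 0 0 0 0 36; 0 0 0 0 0 0 36'
```

```text
time_s: 12.22
position: [0.4504, -0.016, 0.0929]
tcp_rot: [[0.011, 1.0, 0.001], [1.0, -0.011, -0.0], [-0.0, 0.001, -1.0]]
force: [0.4, -0.0, -1.9]
opening: 0.483
grasp_force: 30.0
```

```bash
python3 -m jog '0 0 1 0 0 0 36; 0 0 1 0 0 0 36; 0 0 0 0 0 0 36' ; python3 -m jog '0 0 1 0 0 0 36; 0 0 0 0 0 0 36'
```

```text
time_s: 12.6
position: [0.4501, -0.0159, 0.0905]
tcp_rot: [[0.011, 1.0, -0.0], [1.0, -0.011, 0.0], [0.0, -0.0, -1.0]]
force: [-0.1, -0.7, -0.9]
opening: 0.481
grasp_force: 30.0
time_s: 12.85
position: [0.4503, -0.0159, 0.0897]
tcp_rot: [[0.011, 1.0, 0.0], [1.0, -0.011, -0.0], [-0.0, 0.0, -1.0]]
force: [-0.3, 0.9, 0.9]
opening: 0.483
grasp_force: 30.0
```

```bash
python3 -m jog '0 0 1 0 0 0 36; 0 0 0 0 0 0 36'; python3 -m jog '0 0 0 0 0 0 50; 0 0 0 0 0 0 60; 0 0 0 0 0 0 87; 0 0 0 0 0 0 87; 0 0 -15 0 0 0 87; 0 0 -30 0 0 0 87; 0 0 -30 0 0 0 87; 0 0 -40 0 0 0 87; 0 0 -40 0 0 0 87; 0 0 0 0 0 0 87'
```

```text
time_s: 13.1
position: [0.4505, -0.016, 0.0895]
tcp_rot: [[0.011, 1.0, 0.001], [1.0, -0.011, -0.0], [-0.0, 0.001, -1.0]]
force: [-0.6, 1.2, 9.2]
opening: 0.483
grasp_force: 30.0
time_s: 14.35
position: [0.452, -0.0164, 0.2462]
tcp_rot: [[0.011, 1.0, 0.007], [1.0, -0.011, -0.002], [-0.002, 0.007, -1.0]]
force: [0.2, -0.3, 0.2]
opening: 0.996
grasp_force: 0.0
```

Contact at z ≈ 89.5; released. Now shellac.

```bash
python3 -m jog '16 10 0 0 0 0 87; 34 21 0 0 0 0 87; 44 28 0 0 0 0 87; 44 28 0 0 0 0 87; 44 28 0 0 0 0 87; 32 20 0 0 0 0 87; 18 10 0 0 0 0 87; 0 0 0 0 0 0 87; 0 0 0 0 0 0 87'
python3 - <<'E'
from h import *
print(P(read_state()['position']))
im=capture("wrist")
for n in "shellac_bottle oil_bottle blank_mid".split(): print(n,[(P(d['at']),round(d['conf'],2)) for d in place_of("wrist",n)[:2]])
for c in ("top","scene"):
  im=capture(c)
  for n in ["glue_bottle"]: print(n,[(P(d['at']),round(d['conf'],2)) for d in place_of(c,n)[:2]])
E
```

```text
time_s: 15.48
position: [0.5966, 0.2137, 0.2422]
tcp_rot: [[0.011, 1.0, -0.003], [1.0, -0.011, -0.001], [-0.001, -0.003, -1.0]]
force: [0.1, 0.2, 0.2]
opening: 1.003
grasp_force: 0.0
[597, 214, 242]
shellac_bottle [([596, 218, 9], 0.78)]
oil_bottle [([594, 144, 5], 0.81)]
blank_mid [([646, 211, 33], 0.7)]
glue_bottle [([450, -23, 4], 0.68)]
glue_bottle [([449, -17, -2], 0.96), ([595, 216, 7], 0.63)]
```

```bash
python3 -m jog '2 0 15 0 0 0 87; 0 0 30 0 0 0 87; 0 0 35 0 0 0 87; 0 0 35 0 0 0 87; 0 0 30 0 0 0 87; 0 0 15 0 0 0 87; 0 0 5 0 0 0 87; 0 0 0 0 0 0 40; 0 0 0 0 0 0 40; 0 0 0 0 0 0 36; 0 0 0 0 0 0 36; 0 0 0 0 0 0 36' && python3 -m jog '0 0 0 0 0 0 36; 0 0 0 0 0 0 36'
```

```text
time_s: 17.38
position: [0.5978, 0.2165, 0.0789]
tcp_rot: [[0.011, 1.0, 0.0], [1.0, -0.011, 0.0], [0.0, 0.0, -1.0]]
force: [1.2, -0.5, 0.4]
opening: 0.517
grasp_force: 9.2
time_s: 17.62
position: [0.5979, 0.2165, 0.0788]
tcp_rot: [[0.011, 1.0, 0.0], [1.0, -0.011, 0.0], [0.0, 0.0, -1.0]]
force: [-0.8, 0.4, 1.7]
opening: 0.51
grasp_force: 30.0
```

```bash
python3 -m jog '0 0 -8 0 0 0 36; 0 0 -15 0 0 0 36; 0 0 -25 0 0 0 36; 0 0 -35 0 0 0 36; 0 0 -35 0 0 0 36; 0 0 -32 0 0 0 36; 0 0 -15 0 0 0 36; 0 0 0 0 0 0 36; -12 -6 0 0 0 0 36; -25 -12 0 0 0 0 36; -39 -18 0 0 0 0 36; -39 -18 0 0 0 0 36' && python3 -m jog '-39 -18 0 0 0 0 36; -39 -18 0 0 0 0 36; -39 -18 0 0 0 0 36; -39 -18 0 0 0 0 36; -25 -12 0 0 0 0 36; -13 -7 0 0 0 0 36; 0 0 0 0 0 0 36; 0 0 0 0 0 0 36' && python3 -m jog '0 0 15 0 0 0 36; 0 0 30 0 0 0 36; 0 0 35 0 0 0 36; 0 0 35 0 0 0 36; 0 0 30 0 0 0 36; 0 0 15 0 0 0 36; 0 0 6 0 0 0 36; 0 0 2 0 0 0 36; 0 0 0 0 0 0 36; 0 0 0 0 0 0 36'
```

```text
time_s: 19.12
position: [0.5403, 0.1005, 0.2417]
tcp_rot: [[0.01, 1.0, -0.004], [1.0, -0.01, -0.001], [-0.001, -0.004, -1.0]]
force: [-0.0, -0.4, -1.6]
opening: 0.508
grasp_force: 30.0
time_s: 20.12
position: [0.4495, -0.0902, 0.2433]
tcp_rot: [[0.011, 1.0, -0.0], [1.0, -0.011, 0.001], [0.001, -0.0, -1.0]]
force: [-0.2, -0.2, -1.0]
opening: 0.511
grasp_force: 30.0
time_s: 21.38
position: [0.4498, -0.091, 0.0762]
tcp_rot: [[0.011, 1.0, 0.001], [1.0, -0.011, -0.001], [-0.001, 0.001, -1.0]]
force: [0.7, -0.5, -1.7]
opening: 0.509
grasp_force: 30.0
```

```bash
python3 -m jog '0 0 1.5 0 0 0 36; 0 0 1 0 0 0 36; 0 0 0 0 0 0 36' ; python3 -m jog '0 0 0.7 0 0 0 36; 0 0 0 0 0 0 36'
```

```text
time_s: 21.75
position: [0.4495, -0.0911, 0.0737]
tcp_rot: [[0.011, 1.0, 0.001], [1.0, -0.011, -0.0], [-0.0, 0.001, -1.0]]
force: [-1.5, 0.1, 5.1]
opening: 0.508
grasp_force: 30.0
time_s: 22.0
position: [0.4495, -0.0911, 0.0736]
tcp_rot: [[0.011, 1.0, 0.001], [1.0, -0.011, -0.001], [-0.001, 0.001, -1.0]]
force: [-2.7, -0.7, 11.6]
opening: 0.506
grasp_force: 30.0
```

```bash
python3 -m jog '0 0 0 0 0 0 52; 0 0 0 0 0 0 60; 0 0 0 0 0 0 87; 0 0 0 0 0 0 87; 0 0 -15 0 0 0 87; 0 0 -30 0 0 0 87; 0 0 -40 0 0 0 87; 0 0 -45 0 0 0 87; 0 0 -30 0 0 0 87; 0 0 -10 0 0 0 87; 0 0 0 0 0 0 87' && python3 -m jog '16 10 0 0 0 0 87; 34 21 0 0 0 0 87; 45 28 0 0 0 0 87; 45 28 0 0 0 0 87; 45 28 0 0 0 0 87; 35 19 0 0 0 0 87; 20 10 0 0 0 0 87; 0 0 0 0 0 0 87; 0 0 0 0 0 0 87; 0 0 0 0 0 0 87'
python3 - <<'E'
from h import *
print(P(read_state()['position']))
im=capture("wrist"); cv2.imwrite("pics/w3.png",im["color"][:,:,::-1])
for n in "oil_bottle blank_mid".split(): print(n,[(P(d['at']),round(d['conf'],2)) for d in place_of("wrist",n)[:2]])
for c in ("top","scene"):
  im=capture(c)
  for n in ["glue_bottle","shellac_bottle","oil_bottle","wax_tin"]: print(n,[(P(d['at']),round(d['conf'],2)) for d in place_of(c,n)[:2]])
E
```

```text
time_s: 23.38
position: [0.4492, -0.0909, 0.2422]
tcp_rot: [[0.011, 1.0, 0.0], [1.0, -0.011, -0.0], [-0.0, 0.0, -1.0]]
force: [1.1, 1.0, -0.2]
opening: 1.002
grasp_force: 0.0
time_s: 24.62
position: [0.5954, 0.1461, 0.2423]
tcp_rot: [[0.013, 1.0, -0.001], [1.0, -0.013, -0.0], [-0.0, -0.001, -1.0]]
force: [0.2, 0.3, 0.5]
opening: 0.999
grasp_force: 0.0
[595, 146, 242]
oil_bottle [([591, 143, 6], 0.84)]
blank_mid [([642, 210, 33], 0.89)]
glue_bottle [([450, -21, 3], 0.9)]
shellac_bottle [([455, -95, 5], 0.83)]
oil_bottle [([598, 146, 11], 0.67)]
wax_tin [([572, -84, -1], 0.92)]
glue_bottle [([448, -16, 1], 0.83)]
shellac_bottle [([446, -91, 4], 0.58)]
oil_bottle [([599, 148, 3], 0.8)]
wax_tin [([573, -82, 2], 0.92)]
```

View pics/w3.png

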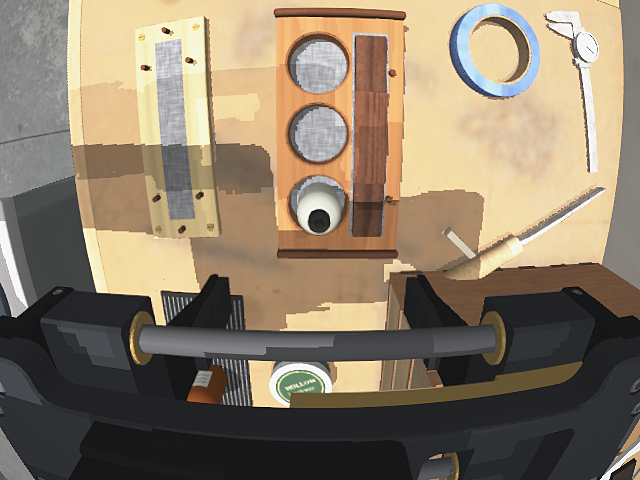

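The wrist view shows both emptied wells at (318,62) and (318,133), the oil bottle at (318,205) and the blank undisturbed. The cabinet corner at (390,280) is clear of the gripper. Descend on the oil bottle.

```bash
python3 -m jog '1 1 15 0 0 0 87; 0 0 30 0 0 0 87; 0 0 35 0 0 0 87; 0 0 35 0 0 0 87; 0 0 30 0 0 0 87; 0 0 17 0 0 0 87; 0 0 7 0 0 0 87; 0 0 0 0 0 0 40; 0 0 0 0 0 0 32; 0 0 0 0 0 0 30; 0 0 0 0 0 0 30; 0 0 0 0 0 0 30' && python3 -m jog '0 0 0 0 0 0 30; 0 0 0 0 0 0 30; 0 0 0 0 0 0 30'
```

```text
time_s: 26.78
position: [0.5971, 0.1485, 0.0737]
tcp_rot: [[0.011, 1.0, 0.001], [1.0, -0.011, 0.0], [0.0, 0.001, -1.0]]
force: [0.5, -0.4, 0.0]
opening: 0.515
grasp_force: 0.0
time_s: 27.15
position: [0.597, 0.1485, 0.0735]
tcp_rot: [[0.011, 1.0, -0.0], [1.0, -0.011, -0.0], [-0.0, -0.0, -1.0]]
force: [-0.2, 0.4, 2.3]
opening: 0.433
grasp_force: 30.0
```

```bash
python3 -m jog '0 0 -8 0 0 0 30; 0 0 -15 0 0 0 30; 0 0 -25 0 0 0 30; 0 0 -35 0 0 0 30; 0 0 -35 0 0 0 30; 0 0 -37 0 0 0 30; 0 0 -15 0 0 0 30; 0 0 0 0 0 0 30; -12 -6 0 0 0 0 30; -25 -12 0 0 0 0 30; -40 -18 0 0 0 0 30; -40 -18 0 0 0 0 30' && python3 -m jog '-40 -18 0 0 0 0 30; -40 -18 0 0 0 0 30; -40 -18 0 0 0 0 30; -40 -18 0 0 0 0 30; -26 -12 0 0 0 0 30; -13 -7 0 0 0 0 30; 0 0 0 0 0 0 30; 0 0 0 0 0 0 30' && python3 -m jog '0 0 15 0 0 0 30; 0 0 30 0 0 0 30; 0 0 35 0 0 0 30; 0 0 35 0 0 0 30; 0 0 32 0 0 0 30; 0 0 17 0 0 0 30; 0 0 7 0 0 0 30; 0 0 2 0 0 0 30; 0 0 0 0 0 0 30; 0 0 0 0 0 0 30'
```

```text
time_s: 28.65
position: [0.5395, 0.0307, 0.2414]
tcp_rot: [[0.01, 1.0, -0.004], [1.0, -0.01, 0.0], [0.0, -0.004, -1.0]]
force: [0.1, -0.2, -1.5]
opening: 0.433
grasp_force: 30.0
time_s: 29.65
position: [0.4485, -0.1651, 0.243]
tcp_rot: [[0.01, 1.0, -0.001], [1.0, -0.01, 0.001], [0.001, -0.001, -1.0]]
force: [0.2, -0.0, -0.7]
opening: 0.433
grasp_force: 30.0
time_s: 30.9
position: [0.449, -0.1661, 0.071]
tcp_rot: [[0.011, 1.0, 0.001], [1.0, -0.011, -0.001], [-0.001, 0.001, -1.0]]
force: [0.4, 0.3, -1.2]
opening: 0.436
grasp_force: 30.0
```

```bash
python3 -m jog '0 0 1 0 0 0 30; 0 0 1 0 0 0 30; 0 0 0 0 0 0 30'; python3 - <<'E'
from h import *
im=capture("scene"); cv2.imwrite("pics/s4.png",im["color"][120:420,130:530,::-1].repeat(2,0).repeat(2,1)[:600])
E
```

```text
time_s: 31.28
position: [0.4486, -0.166, 0.0685]
tcp_rot: [[0.011, 1.0, 0.0], [1.0, -0.011, -0.0], [-0.0, 0.0, -1.0]]
force: [-0.3, -0.0, -0.4]
opening: 0.432
grasp_force: 30.0
```

```bash
python3 -m jog '0 0 0.7 0 0 0 30; 0 0 0 0 0 0 30'; python3 -m jog '0 0 0 0 0 0 48; 0 0 0 0 0 0 60; 0 0 0 0 0 0 87; 0 0 0 0 0 0 87; 0 0 -15 0 0 0 87; 0 0 -30 0 0 0 87; 0 0 -40 0 0 0 87; 0 0 -45 0 0 0 87; 0 0 -34 0 0 0 87; 0 0 -10 0 0 0 87; 0 0 0 0 0 0 87' && python3 -m jog '20 0 0 0 0 0 87; 45 0 0 0 0 0 87; 52 0 0 0 0 0 87; 52 0 0 0 0 0 87; 52 10 0 0 0 0 87; 52 40 0 0 0 0 87; 45 45 0 0 0 0 87; 30 45 0 0 0 0 87; 20 32 0 0 0 0 87; 8 16 0 0 0 0 87; 0 0 0 0 0 0 87; 0 0 0 0 0 0 87'
python3 - <<'E'
from h import *
print(P(read_state()['position']))
im=capture("wrist"); cv2.imwrite("pics/w5.png",im["color"][:,:,::-1])
for n in ["blank_mid","board"]: print(n,[(P(d['at']),round(d['conf'],2)) for d in place_of("wrist",n)[:2]])
m=trace("wrist","blank_mid")[0]['pixels']; ys,xs=np.nonzero(m)
# fisheye -> plane z=.044
K=np.array(im['camera_matrix']);R=np.array(im['R']);t=np.array(im['t'])
u=(xs-K[0,2])/K[0,0];v=(ys-K[1,2])/K[1,1];r=np.hypot(u,v)+1e-9
d=np.c_[u/r*np.sin(r),v/r*np.sin(r),np.cos(r)]@R;c=-R.T@t
for z in (.034,.044,.054):
    w=(c+d*((z-c[2])/d[:,2])[:,None])[:,:2]*1000
    print(z,cv2.minAreaRect(w.astype(np.float32)),w.min(0),w.max(0))
for c in ("top","scene"):
  im=capture(c)
  for n in ["glue_bottle","shellac_bottle","oil_bottle","wax_tin","blank_mid","board"]: print(n,[(P(d['at']),round(d['conf'],2)) for d in place_of(c,n)[:2]])
E
```

```text
time_s: 31.58
position: [0.4486, -0.1661, 0.0684]
tcp_rot: [[0.011, 1.0, 0.0], [1.0, -0.011, -0.001], [-0.001, 0.0, -1.0]]
force: [-1.0, 0.7, 6.6]
opening: 0.436
grasp_force: 30.0
time_s: 32.95
position: [0.4485, -0.1658, 0.2422]
tcp_rot: [[0.011, 1.0, 0.001], [1.0, -0.011, -0.001], [-0.001, 0.001, -1.0]]
force: [-0.3, 0.1, 0.0]
opening: 1.003
grasp_force: 0.0
time_s: 34.45
position: [0.636, 0.2049, 0.2401]
tcp_rot: [[0.011, 1.0, -0.004], [1.0, -0.011, -0.001], [-0.001, -0.004, -1.0]]
force: [-0.4, -0.1, -0.8]
opening: 1.002
grasp_force: 0.0
[636, 205, 240]
blank_mid [([642, 211, 34], 0.98)]
board [([444, 228, -2], 0.94)]
0.034 ((645.379638671875, 210.16213989257812), (195.338134765625, 30.827911376953125), 89.08036041259766) [629.28750258 112.38286273] [661.38342387 307.62831758]
0.044 ((645.1692504882812, 212.46713256835938), (189.69424438476562, 29.937217712402344), 89.08040618896484) [629.54208696 117.51298949] [660.71067286 307.11729077]
0.054 ((644.9589233398438, 214.77218627929688), (184.0504608154297, 29.04647445678711), 89.08038330078125) [629.79667134 122.64311625] [660.03792184 306.60626395]
glue_bottle [([450, -23, 4], 0.96)]
shellac_bottle [([455, -89, 6], 0.81)]
oil_bottle [([448, -168, 6], 0.78)]
wax_tin [([571, -84, 2], 0.86)]
blank_mid [([644, 209, 34], 0.79)]
board [([450, 226, 4], 0.94)]
glue_bottle [([453, -18, 0], 0.73)]
shellac_bottle [([447, -92, 2], 0.77)]
oil_bottle [([449, -171, -2], 0.55)]
wax_tin [([573, -84, -1], 0.8)]
blank_mid [([642, 211, 38], 0.63)]
board [([445, 228, 4], 0.72)]
```

View pics/w5.png

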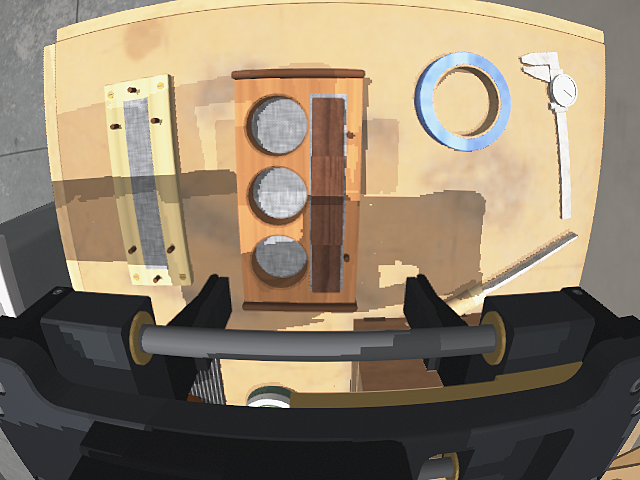

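The wrist view shows the blank alone at (328,195) with the pins on its right, all wells empty and no obstructions. Bottles stand on the mat at about (450,-18), (450,-91) and (448,-167). Descend on the blank's middle.

```bash
python3 -m jog '2.5 3.5 15 0 0 0 60; 0 0 30 0 0 0 60; 0 0 35 0 0 0 60; 0 0 35 0 0 0 60; 0 0 30 0 0 0 60; 0 0 20 0 0 0 60; 0 0 10 0 0 0 60; 0 0 4 0 0 0 60; 0 0 2 0 0 0 60; 0 0 0 0 0 0 60; 0 0 0 0 0 0 60' && python3 - <<'E'
from h import *
im=capture("wrist"); cv2.imwrite("pics/w6.png",im["color"][100:460,100:580,::-1])
E
```

```text
time_s: 36.72
position: [0.6419, 0.2073, 0.0615]
tcp_rot: [[0.011, 1.0, 0.001], [1.0, -0.011, 0.0], [0.0, 0.001, -1.0]]
force: [0.3, 0.4, -0.2]
opening: 0.692
grasp_force: 0.0
```

View pics/w6.png

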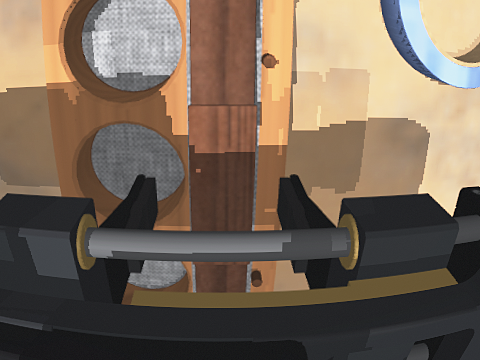

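The crop shows the fingers straddling the blank at (225,200), between the two pins. Shift slightly, lower 4 mm and close.

```bash
python3 -m jog '3 2 2 0 0 0 60; 0 0 2 0 0 0 60; 0 0 0 0 0 0 60; 0 0 0 0 0 0 60' && python3 -m jog '0 0 0 0 0 0 40; 0 0 0 0 0 0 30; 0 0 0 0 0 0 20; 0 0 0 0 0 0 20; 0 0 0 0 0 0 20; 0 0 0 0 0 0 20; 0 0 0 0 0 0 20'
```

```text
time_s: 37.28
position: [0.6434, 0.2102, 0.0565]
tcp_rot: [[0.011, 1.0, -0.0], [1.0, -0.011, -0.0], [-0.0, -0.0, -1.0]]
force: [-0.5, -0.1, -0.6]
opening: 0.691
grasp_force: 0.0
time_s: 38.15
position: [0.6435, 0.2102, 0.0567]
tcp_rot: [[0.011, 1.0, 0.0], [1.0, -0.011, -0.0], [-0.0, 0.0, -1.0]]
force: [-0.1, 0.4, -0.1]
opening: 0.317
grasp_force: 30.0
```

```bash
python3 -m jog '0 0 -4 0 0 0 20; 0 0 -10 0 0 0 20; 0 0 -20 0 0 0 20; 0 0 -30 0 0 0 20; 0 0 -30 0 0 0 20; 0 0 -20 0 0 0 20; 0 0 -10 0 0 0 20; 0 -20 0 0 0 0 20; 0 -30 0 0 0 0 20; 0 -20 0 0 0 0 20; 0 0 0 0 0 0 20; 0 0 0 0 0 0 20' && cat >> h.py <<'E'
def fish(im,px,z):
    K=np.array(im['camera_matrix']);R=np.array(im['R']);t=np.array(im['t'])
    px=np.asarray(px,float)
    u=(px[:,0]-K[0,2])/K[0,0];v=(px[:,1]-K[1,2])/K[1,1];r=np.hypot(u,v)+1e-9
    d=np.c_[u/r*np.sin(r),v/r*np.sin(r),np.cos(r)]@R;c=-R.T@t
    return c+d*((z-c[2])/d[:,2])[:,None]
E
python3 - <<'E'
from h import *
print(P(read_state()['position']))
for c in ("wrist","top","scene"):
    im=capture(c); cv2.imwrite(f"pics/b7{c}.png",im["color"][:,:,::-1])
    print(c,[(P(d['at']),round(d['conf'],2)) for d in place_of(c,"board")[:1]],[(P(d['at']),round(d['conf'],2)) for d in place_of(c,"blank_mid")[:1]])
    tr=trace(c,"board")
    if tr:
        m=cv2.morphologyEx(tr[0]['pixels'].astype(np.uint8),cv2.MORPH_OPEN,np.ones((3,3)))
        f=fish if c=="wrist" else ray
        ys,xs=np.nonzero(m); w=f(im,np.c_[xs,ys],.012)[:,:2]*1000
        print(cv2.minAreaRect(w.astype(np.float32)))
    # rectified orthophoto at z=.012, 2 px/mm: rows = x (down = -x), cols = -y
    X,Y=np.meshgrid(np.arange(520,380,-.5),np.arange(360,90,-.5),indexing='ij')
    K=np.array(im['camera_matrix']);R=np.array(im['R']);t=np.array(im['t'])
    p=np.stack([X/1000,Y/1000,0*X+.012],-1)@R.T+t
    if c=="wrist":
        rr=np.hypot(p[...,0],p[...,1]);k=np.arctan2(rr,p[...,2])/rr
        q=p[...,:2]*k[...,None]
    else: q=p[...,:2]/p[...,2:]
    mp=(q*[K[0,0],K[1,1]]+[K[0,2],K[1,2]]).astype(np.float32)
    o=cv2.remap(im["color"][:,:,::-1].copy(),mp[...,0],mp[...,1],cv2.INTER_LINEAR)
    cv2.imwrite(f"pics/o7{c}.png",o)
cv2.imwrite("pics/o7.png",np.vstack([cv2.imread(f"pics/o7{c}.png") for c in ("wrist","top")]))
E
```

```text
time_s: 39.65
position: [0.5747, 0.211, 0.1811]
tcp_rot: [[0.011, 1.0, 0.002], [1.0, -0.011, 0.0], [0.0, 0.002, -1.0]]
force: [0.3, -0.8, -1.2]
opening: 0.32
grasp_force: 30.0
[575, 211, 181]
wrist [([445, 224, 0], 0.77)] []
((447.6692199707031, 236.83041381835938), (84.99108123779297, 213.01409912109375), 1.1651896238327026)
top [([453, 223, 3], 0.8)] [([576, 214, 160], 0.68)]
((445.06878662109375, 207.03329467773438), (80.72679138183594, 202.8238067626953), 1.6648718118667603)
scene [([444, 228, 3], 0.61)] [([572, 207, 159], 0.74)]
((444.2408142089844, 222.47683715820312), (86.9770278930664, 243.09622192382812), 1.2142926454544067)
```

View pics/o7.png

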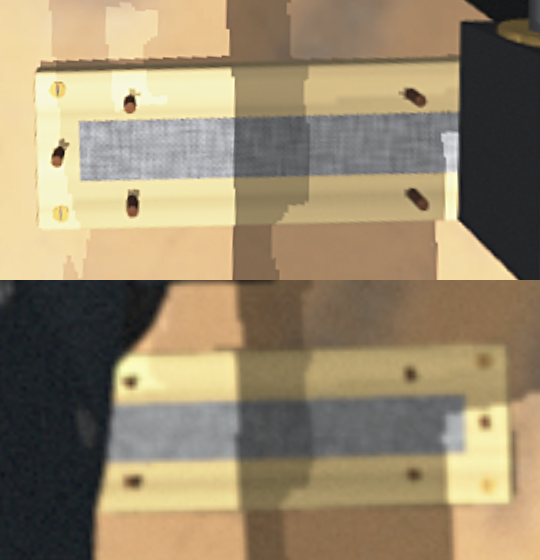

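The wrist and top orthophotos put the pin bases at about x 424/473 and y 156/295. That makes the board centre about (447.5, 225) with yaw about +0.8°. Carry the blank there and stop just above.

```bash
python3 -m jog '2 -15 0 0 0 -0.025 20; 3 -30 0 0 0 0 20; 3 -35 0 0 0 0 20; 3 -30 0 0 0 0 20; 1.6 -17.4 0 0 0 0 20; 0 0 0 0 0 0 20; 0 0 20 0 0 0 20; 0 0 35 0 0 0 20; 0 0 35 0 0 0 20; 0 0 25 0 0 0 20; 0 0 12 0 0 0 20; 0 0 5 0 0 0 20' && python3 -m jog '0 0 0 0 0 0 20; 0 0 0 0 0 0 20' && python3 - <<'E'
from h import *
im=capture("scene"); a=cv2.resize(im["color"][200:300,120:280,::-1],(800,500)); cv2.imwrite("pics/s8.png",a)
print([(P(d['at']),round(d['conf'],2)) for d in place_of("scene","blank_mid")[:1]])
im=capture("wrist"); cv2.imwrite("pics/w8.png",im["color"][:,:,::-1])
print([(P(d['at']),round(d['conf'],2)) for d in place_of("wrist","blank_mid")[:1]])
E
```

```text
time_s: 41.75
position: [0.447, 0.2222, 0.0482]
tcp_rot: [[-0.014, 1.0, 0.001], [1.0, 0.014, 0.0], [0.0, 0.001, -1.0]]
force: [-0.5, 0.0, -0.6]
opening: 0.318
grasp_force: 30.0
time_s: 42.0
position: [0.4467, 0.2223, 0.0495]
tcp_rot: [[-0.014, 1.0, 0.002], [1.0, 0.014, 0.0], [0.0, 0.002, -1.0]]
force: [0.6, 0.9, -0.9]
opening: 0.317
grasp_force: 30.0
[([444, 221, 29], 0.65)]
[([448, 224, 25], 0.86)]
```

View pics/s8.png

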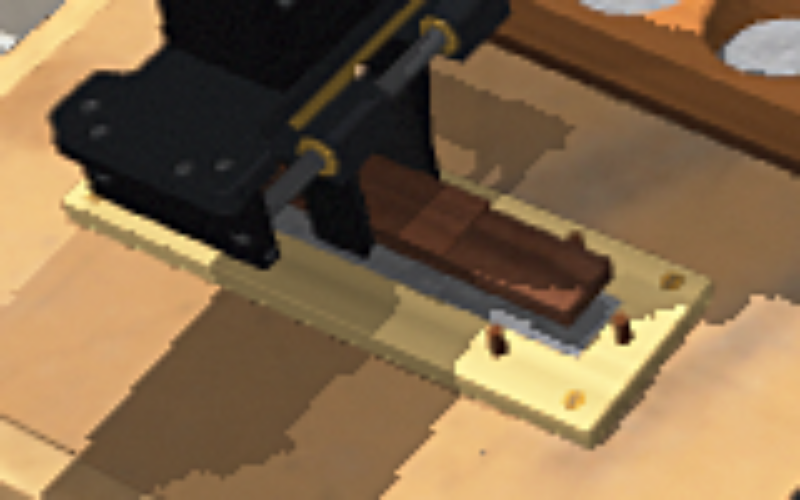

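View pics/w8.png

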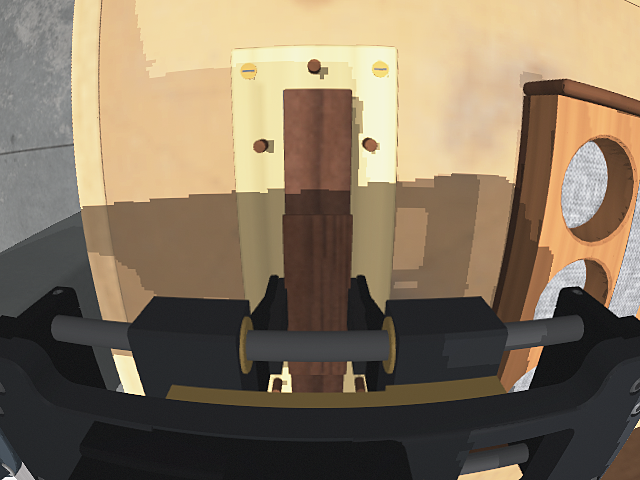

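Scene and wrist views show the blank hanging midway between the pins: wrist pins at columns 261 and 370, blank centred at 317, end pin at (313,67), blank end at row 90. Shift 2 mm along y and lower.

```bash
python3 -m jog '2 0 2 0 0 0 20; 0 0 5 0 0 0 20; 0 0 4 0 0 0 20; 0 0 2 0 0 0 20; 0 0 0 0 0 0 20; 0 0 0 0 0 0 20' ; python3 -m jog '0 0 1 0 0 0 20; 0 0 0 0 0 0 20'
```

```text
time_s: 42.95
position: [0.446, 0.2241, 0.0357]
tcp_rot: [[-0.014, 1.0, 0.0], [1.0, 0.014, -0.0], [-0.0, 0.0, -1.0]]
force: [0.3, 0.4, 0.2]
opening: 0.317
grasp_force: 30.0
time_s: 43.2
position: [0.446, 0.2242, 0.0347]
tcp_rot: [[-0.014, 1.0, 0.0], [1.0, 0.014, -0.0], [-0.0, 0.0, -1.0]]
force: [0.8, 0.4, -0.5]
opening: 0.318
grasp_force: 30.0
```

```bash
python3 -m jog '0 0 0.5 0 0 0 20; 0 0 0 0 0 0 20' ; python3 -m jog '0 0 0.5 0 0 0 20; 0 0 0 0 0 0 20'
```

```text
time_s: 43.45
position: [0.446, 0.2242, 0.0346]
tcp_rot: [[-0.014, 1.0, 0.0], [1.0, 0.014, 0.0], [0.0, 0.0, -1.0]]
force: [-1.3, 0.6, 5.0]
opening: 0.318
grasp_force: 30.0
time_s: 43.7
position: [0.446, 0.2242, 0.0346]
tcp_rot: [[-0.014, 1.0, 0.001], [1.0, 0.014, 0.0], [0.0, 0.001, -1.0]]
force: [-1.8, -0.6, 10.2]
opening: 0.318
grasp_force: 30.0
```

```bash
python3 -m jog '0 0 -0.5 0 0 0 34; 0 0 0 0 0 0 40; 0 0 0 0 0 0 44; 0 0 0 0 0 0 44; 0 0 -15 0 0 0 44; 0 0 -30 0 0 0 44; 0 0 -40 0 0 0 87; 0 0 -45 0 0 0 87; 0 0 -45 0 0 0 87; 0 0 -25 0 0 0 87; 0 0 -10 0 0 0 87; 0 0 0 0 0 0 87' && python3 - <<'E'
from h import *
print(P(read_state()['position']))
im=capture("wrist"); cv2.imwrite("pics/w9.png",im["color"][:,:,::-1])
for c in ("wrist","scene","top"):
    im=capture(c)
    for n in "blank_mid board glue_bottle shellac_bottle oil_bottle".split(): print(c,n,[(P(d['at']),round(d['conf'],2)) for d in place_of(c,n)[:1]])
E
```

```text
time_s: 45.2
position: [0.4451, 0.2241, 0.2441]
tcp_rot: [[-0.014, 1.0, -0.001], [1.0, 0.014, -0.0], [-0.0, -0.001, -1.0]]
force: [-0.2, -0.3, -0.2]
opening: 0.985
grasp_force: 0.0
[445, 224, 244]
wrist blank_mid [([445, 228, 11], 0.97)]
wrist board []
wrist glue_bottle [([452, -17, 0], 0.95)]
wrist shellac_bottle []
wrist oil_bottle [([614, 213, -4], 0.35)]
scene blank_mid [([445, 225, 12], 0.95)]
scene board [([449, 228, 3], 0.73)]
scene glue_bottle [([448, -17, 4], 0.56)]
scene shellac_bottle [([446, -93, 2], 0.85)]
scene oil_bottle [([449, -165, -1], 0.56)]
top blank_mid [([448, 225, 13], 0.62)]
top board [([452, 221, 4], 0.63)]
top glue_bottle [([451, -21, 2], 0.7)]
top shellac_bottle [([453, -91, 6], 0.75)]
top oil_bottle [([449, -170, 6], 0.59)]
```

View pics/w9.png

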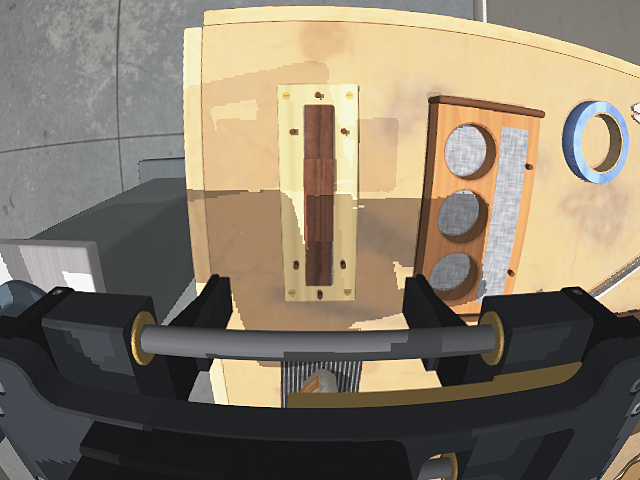

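The blank lies flat at (319,195), centred between the six pins, and the bottles still stand on the mat. Now return the bottles, glue first, re-gripping at the same TCP positions as before.

```bash
python3 -m jog '0 0 0 0 0 0.025 87; -20 1 0 0 0 0 87; -40 1 0 0 0 0 87; -50 2 0 0 0 0 87; -50 2 0 0 0 0 87; -45 2 0 0 0 0 87; -25 0 0 0 0 0 87; -10 0 0 0 0 0 87; 0 0 0 0 0 0 87; 0 0 0 0 0 0 87; 0 0 0 0 0 0 87'
```

```text
time_s: 47.52
position: [0.4512, -0.015, 0.2441]
tcp_rot: [[0.01, 1.0, -0.0], [1.0, -0.01, 0.0], [0.0, -0.0, -1.0]]
force: [0.2, 0.2, -0.1]
opening: 1.002
grasp_force: 0.0
```

```bash
python3 -m jog '-1 0 15 0 0 0 87; 0 0 30 0 0 0 87; 0 0 35 0 0 0 87; 0 0 35 0 0 0 87; 0 0 22 0 0 0 87; 0 0 12 0 0 0 87; 0 0 5 0 0 0 87; 0 0 0 0 0 0 87; 0 0 0 0 0 0 40; 0 0 0 0 0 0 36; 0 0 0 0 0 0 36; 0 0 0 0 0 0 36' && python3 -m jog '0 0 0 0 0 0 36; 0 0 0 0 0 0 36; 0 0 0 0 0 0 36'
```

```text
time_s: 49.02
position: [0.4514, -0.017, 0.0903]
tcp_rot: [[0.011, 1.0, 0.0], [1.0, -0.011, -0.0], [-0.0, 0.0, -1.0]]
force: [-0.5, -0.5, -0.4]
opening: 0.63
grasp_force: 0.0
time_s: 49.4
position: [0.4512, -0.0169, 0.0902]
tcp_rot: [[0.011, 1.0, -0.0], [1.0, -0.011, 0.0], [0.0, -0.0, -1.0]]
force: [-0.1, -0.5, 0.4]
opening: 0.484
grasp_force: 30.0
```

```bash
python3 -m jog '0 0 -8 0 0 0 36; 0 0 -15 0 0 0 36; 0 0 -25 0 0 0 36; 0 0 -30 0 0 0 36; 0 0 -30 0 0 0 36; 0 0 -30 0 0 0 36; 0 0 -16 0 0 0 36; 0 0 0 0 0 0 36; 12 6 0 0 0 0 36; 25 12 0 0 0 0 36; 38 18 0 0 0 0 36; 38 18 0 0 0 0 36' && python3 -m jog '38 18 0 0 0 0 36; 38 18 0 0 0 0 36; 38 18 0 0 0 0 36; 38 18 0 0 0 0 36; 24 12 0 0 0 0 36; 12 5 0 0 0 0 36; 0 0 0 0 0 0 36; 0 0 0 0 0 0 36; 0 0 0 0 0 0 36'
```

```text
time_s: 50.9
position: [0.5065, 0.0973, 0.2428]
tcp_rot: [[0.011, 1.0, -0.003], [1.0, -0.011, 0.0], [0.0, -0.003, -1.0]]
force: [0.3, -0.7, -1.1]
opening: 0.48
grasp_force: 30.0
time_s: 52.02
position: [0.5973, 0.2815, 0.2442]
tcp_rot: [[0.012, 1.0, -0.001], [1.0, -0.012, -0.0], [-0.0, -0.001, -1.0]]
force: [0.2, 0.8, -0.1]
opening: 0.478
grasp_force: 30.0
```

```bash
python3 -m jog '1 0 15 0 0 0 36; 0 0 30 0 0 0 36; 0 0 30 0 0 0 36; 0 0 25 0 0 0 36; 0 0 15 0 0 0 36; 0 0 15 0 0 0 36; 0 0 10 0 0 0 36; 0 0 6 0 0 0 36; 0 0 0 0 0 0 36; 0 0 0 0 0 0 36'; python3 -m jog '0 0 1.5 0 0 0 36; 0 0 1 0 0 0 36; 0 0 0 0 0 0 36'
```

```text
time_s: 53.28
position: [0.5981, 0.2837, 0.0988]
tcp_rot: [[0.011, 1.0, 0.001], [1.0, -0.011, 0.0], [0.0, 0.001, -1.0]]
force: [-0.6, -0.2, -1.0]
opening: 0.482
grasp_force: 30.0
time_s: 53.65
position: [0.5976, 0.2835, 0.0956]
tcp_rot: [[0.011, 1.0, -0.0], [1.0, -0.011, -0.0], [-0.0, -0.0, -1.0]]
force: [-0.2, 0.5, -1.5]
opening: 0.48
grasp_force: 30.0
```

```bash
python3 -m jog '0 0 0.7 0 0 0 36; 0 0 0 0 0 0 36' ; python3 -m jog '0 0 0.5 0 0 0 36; 0 0 0 0 0 0 36'
```

```text
time_s: 53.9
position: [0.5977, 0.2835, 0.0952]
tcp_rot: [[0.011, 1.0, 0.0], [1.0, -0.011, 0.0], [0.0, 0.0, -1.0]]
force: [-0.2, 0.1, 0.6]
opening: 0.478
grasp_force: 30.0
time_s: 54.15
position: [0.5977, 0.2836, 0.0951]
tcp_rot: [[0.011, 1.0, 0.0], [1.0, -0.011, 0.0], [0.0, 0.0, -1.0]]
force: [-1.2, 0.2, 5.5]
opening: 0.481
grasp_force: 30.0
```

```bash
python3 -m jog '0 0 0 0 0 0 52; 0 0 0 0 0 0 60; 0 0 0 0 0 0 87; 0 0 0 0 0 0 87; 0 0 -15 0 0 0 87; 0 0 -30 0 0 0 87; 0 0 -40 0 0 0 87; 0 0 -40 0 0 0 87; 0 0 -24 0 0 0 87; 0 0 0 0 0 0 87' && python3 -m jog '-16 -6 0 0 0 0 87; -40 -16 0 0 0 0 87; -52 -20 0 0 0 0 87; -52 -20 0 0 0 0 87; -52 -20 0 0 0 0 87; -52 -20 0 0 0 0 87; -50 -20 0 0 0 0 87; -40 -15 0 0 0 0 87; -22 -7 0 0 0 0 87; 0 0 0 0 0 0 87; 0 0 0 0 0 0 87; 0 0 0 0 0 0 87'
```

```text
time_s: 55.4
position: [0.5992, 0.284, 0.2471]
tcp_rot: [[0.011, 1.0, 0.007], [1.0, -0.011, 0.002], [0.002, 0.007, -1.0]]
force: [-0.6, -0.4, -0.5]
opening: 0.998
grasp_force: 0.0
time_s: 56.9
position: [0.4492, -0.09, 0.2431]
tcp_rot: [[0.01, 1.0, -0.001], [1.0, -0.01, 0.001], [0.001, -0.001, -1.0]]
force: [0.0, -0.4, 0.2]
opening: 0.998
grasp_force: 0.0
```

```bash
python3 -m jog '-0.5 0 15 0 0 0 87; 0 0 30 0 0 0 87; 0 0 40 0 0 0 87; 0 0 40 0 0 0 87; 0 0 25 0 0 0 87; 0 0 15 0 0 0 87; 0 0 5 0 0 0 87; 0 0 0 0 0 0 87; 0 0 0 0 0 0 40; 0 0 0 0 0 0 36; 0 0 0 0 0 0 36; 0 0 0 0 0 0 36' && python3 -m jog '0 0 0 0 0 0 36; 0 0 0 0 0 0 36; 0 0 0 0 0 0 36'
```

```text
time_s: 58.4
position: [0.4496, -0.0915, 0.0737]
tcp_rot: [[0.011, 1.0, 0.0], [1.0, -0.011, -0.0], [-0.0, 0.0, -1.0]]
force: [-0.0, -0.0, -0.4]
opening: 0.63
grasp_force: 0.0
time_s: 58.78
position: [0.4495, -0.0914, 0.0735]
tcp_rot: [[0.011, 1.0, 0.0], [1.0, -0.011, -0.0], [-0.0, 0.0, -1.0]]
force: [-0.2, 0.2, 1.7]
opening: 0.509
grasp_force: 30.0
```

```bash
python3 -m jog '0 0 -8 0 0 0 36; 0 0 -15 0 0 0 36; 0 0 -30 0 0 0 36; 0 0 -35 0 0 0 36; 0 0 -35 0 0 0 36; 0 0 -32 0 0 0 36; 0 0 -15 0 0 0 36; 0 0 0 0 0 0 36; 12 6 0 0 0 0 36; 25 12 0 0 0 0 36; 39 18 0 0 0 0 36; 39 18 0 0 0 0 36' && python3 -m jog '39 18 0 0 0 0 36; 39 18 0 0 0 0 36; 39 18 0 0 0 0 36; 39 18 0 0 0 0 36; 25 12 0 0 0 0 36; 13 7 0 0 0 0 36; 0 0 0 0 0 0 36; 0 0 0 0 0 0 36; 0 0 0 0 0 0 36'; python3 - <<'E'
from h import *
print(P(read_state()['position']))
im=capture("wrist"); cv2.imwrite("pics/w10.png",im["color"][:,:,::-1])
E
```

```text
time_s: 60.28
position: [0.5046, 0.0249, 0.2421]
tcp_rot: [[0.012, 1.0, -0.003], [1.0, -0.012, 0.001], [0.001, -0.003, -1.0]]
force: [0.7, -0.4, -2.0]
opening: 0.513
grasp_force: 30.0
time_s: 61.4
position: [0.5975, 0.2149, 0.2435]
tcp_rot: [[0.012, 1.0, -0.001], [1.0, -0.012, -0.0], [-0.0, -0.001, -1.0]]
force: [0.3, 0.1, -1.9]
opening: 0.508
grasp_force: 30.0
[597, 215, 243]
```

View pics/w10.png

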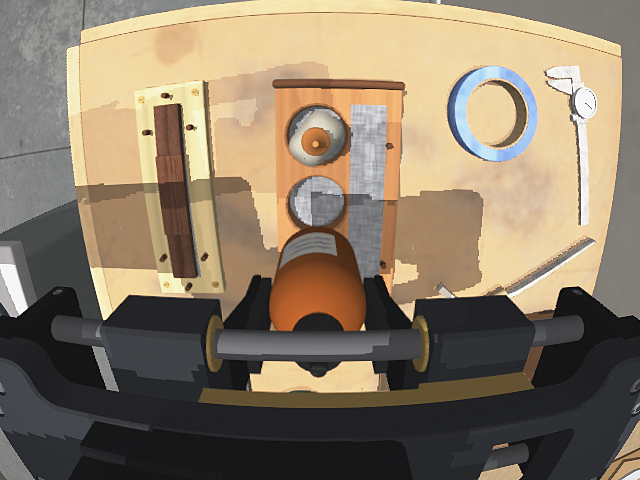

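Glue stands in its well at (317,140), the blank is still in place, and shellac hangs upright ready for the middle well at (317,202). Lower it.

```bash
python3 -m jog '1 0 15 0 0 0 36; 0 0 30 0 0 0 36; 0 0 35 0 0 0 36; 0 0 30 0 0 0 36; 0 0 20 0 0 0 36; 0 0 15 0 0 0 36; 0 0 12 0 0 0 36; 0 0 6 0 0 0 36; 0 0 0 0 0 0 36; 0 0 0 0 0 0 36'; python3 -m jog '0 0 1 0 0 0 36; 0 0 0.5 0 0 0 36; 0 0 0 0 0 0 36'
```

```text
time_s: 62.7
position: [0.5984, 0.2171, 0.0812]
tcp_rot: [[0.011, 1.0, 0.002], [1.0, -0.011, 0.0], [0.0, 0.002, -1.0]]
force: [0.9, -0.1, -1.5]
opening: 0.509
grasp_force: 30.0
time_s: 63.08
position: [0.5979, 0.217, 0.0791]
tcp_rot: [[0.011, 1.0, 0.0], [1.0, -0.011, 0.0], [0.0, 0.0, -1.0]]
force: [0.2, 1.0, -1.2]
opening: 0.512
grasp_force: 30.0
```

```bash
python3 -m jog '0 0 0.6 0 0 0 36; 0 0 0 0 0 0 36' ; python3 -m jog '0 0 0.5 0 0 0 36; 0 0 0 0 0 0 36'
```

```text
time_s: 63.32
position: [0.5979, 0.217, 0.0786]
tcp_rot: [[0.011, 1.0, 0.0], [1.0, -0.011, -0.0], [-0.0, 0.0, -1.0]]
force: [-1.1, 0.2, -0.0]
opening: 0.513
grasp_force: 30.0
time_s: 63.58
position: [0.598, 0.217, 0.0785]
tcp_rot: [[0.011, 1.0, 0.0], [1.0, -0.011, 0.0], [0.0, 0.0, -1.0]]
force: [-2.0, 0.2, 5.7]
opening: 0.513
grasp_force: 30.0
```

```bash
python3 -m jog '0 0 0 0 0 0 55; 0 0 0 0 0 0 62; 0 0 0 0 0 0 87; 0 0 0 0 0 0 87; 0 0 -15 0 0 0 87; 0 0 -30 0 0 0 87; 0 0 -45 0 0 0 87; 0 0 -45 0 0 0 87; 0 0 -31 0 0 0 87; 0 0 0 0 0 0 87' && python3 -m jog '-17 -6 0 0 0 0 87; -42 -16 0 0 0 0 87; -53 -20 0 0 0 0 87; -53 -20 0 0 0 0 87; -53 -20 0 0 0 0 87; -53 -20 0 0 0 0 87; -51 -20 0 0 0 0 87; -41 -16 0 0 0 0 87; -22 -7 0 0 0 0 87; 0 0 0 0 0 0 87; 0 0 0 0 0 0 87; 0 0 0 0 0 0 87'
```

```text
time_s: 64.82
position: [0.5998, 0.2174, 0.2483]
tcp_rot: [[0.011, 1.0, 0.008], [1.0, -0.011, 0.001], [0.002, 0.008, -1.0]]
force: [-0.2, -0.3, -1.0]
opening: 0.999
grasp_force: 0.0
time_s: 66.32
position: [0.4484, -0.1653, 0.2434]
tcp_rot: [[0.01, 1.0, -0.001], [1.0, -0.01, 0.001], [0.001, -0.001, -1.0]]
force: [0.3, 0.1, 0.1]
opening: 1.003
grasp_force: 0.0
```

```bash
python3 -m jog '0 0 15 0 0 0 87; 0 0 30 0 0 0 87; 0 0 40 0 0 0 87; 0 0 40 0 0 0 87; 0 0 28 0 0 0 87; 0 0 15 0 0 0 87; 0 0 7 0 0 0 87; 0 0 0 0 0 0 87; 0 0 0 0 0 0 40; 0 0 0 0 0 0 30; 0 0 0 0 0 0 30; 0 0 0 0 0 0 30' && python3 -m jog '0 0 0 0 0 0 30; 0 0 0 0 0 0 30; 0 0 0 0 0 0 30; 0 0 0 0 0 0 30'
```

```text
time_s: 67.82
position: [0.4488, -0.1665, 0.0691]
tcp_rot: [[0.011, 1.0, 0.0], [1.0, -0.011, -0.0], [-0.0, 0.0, -1.0]]
force: [1.1, -0.3, 0.3]
opening: 0.631
grasp_force: 0.0
time_s: 68.32
position: [0.4486, -0.1664, 0.0688]
tcp_rot: [[0.011, 1.0, -0.0], [1.0, -0.011, 0.0], [0.0, -0.0, -1.0]]
force: [-0.6, 0.6, 1.9]
opening: 0.432
grasp_force: 30.0
```

```bash
python3 -m jog '0 0 -8 0 0 0 30; 0 0 -15 0 0 0 30; 0 0 -30 0 0 0 30; 0 0 -35 0 0 0 30; 0 0 -37 0 0 0 30; 0 0 -35 0 0 0 30; 0 0 -15 0 0 0 30; 0 0 0 0 0 0 30; 12 6 0 0 0 0 30; 25 12 0 0 0 0 30; 40 18 0 0 0 0 30; 40 18 0 0 0 0 30' && python3 -m jog '40 18 0 0 0 0 30; 40 18 0 0 0 0 30; 40 18 0 0 0 0 30; 40 18 0 0 0 0 30; 26 12 0 0 0 0 30; 13 7 0 0 0 0 30; 0 0 0 0 0 0 30; 0 0 0 0 0 0 30; 0 0 0 0 0 0 30'
```

```text
time_s: 69.82
position: [0.5038, -0.048, 0.2425]
tcp_rot: [[0.012, 1.0, -0.003], [1.0, -0.012, 0.001], [0.001, -0.003, -1.0]]
force: [0.6, -0.4, -0.5]
opening: 0.429
grasp_force: 30.0
time_s: 70.95
position: [0.5967, 0.1469, 0.2438]
tcp_rot: [[0.012, 1.0, -0.001], [1.0, -0.012, -0.0], [-0.0, -0.001, -1.0]]
force: [0.4, 0.7, -1.3]
opening: 0.438
grasp_force: 30.0
```

```bash
python3 -m jog '0.5 0 15 0 0 0 30; 0 0 30 0 0 0 30; 0 0 35 0 0 0 30; 0 0 32 0 0 0 30; 0 0 22 0 0 0 30; 0 0 16 0 0 0 30; 0 0 12 0 0 0 30; 0 0 6 0 0 0 30; 0 0 0 0 0 0 30; 0 0 0 0 0 0 30'; python3 -m jog '0 0 1 0 0 0 30; 0 0 0.5 0 0 0 30; 0 0 0 0 0 0 30'
```

```text
time_s: 72.2
position: [0.5977, 0.1486, 0.0766]
tcp_rot: [[0.011, 1.0, 0.002], [1.0, -0.011, 0.0], [0.0, 0.002, -1.0]]
force: [-0.4, -0.4, -1.6]
opening: 0.436
grasp_force: 30.0
time_s: 72.58
position: [0.5971, 0.1485, 0.0745]
tcp_rot: [[0.011, 1.0, 0.0], [1.0, -0.011, 0.0], [0.0, 0.0, -1.0]]
force: [-0.4, 0.5, -0.4]
opening: 0.435
grasp_force: 30.0
```

```bash
python3 -m jog '0 0 0.6 0 0 0 30; 0 0 0 0 0 0 30'
```

```text
time_s: 72.82
position: [0.5972, 0.1485, 0.0739]
tcp_rot: [[0.011, 1.0, 0.0], [1.0, -0.011, 0.0], [0.0, 0.0, -1.0]]
force: [0.5, 0.4, 0.1]
opening: 0.431
grasp_force: 30.0
```

```bash
python3 -m jog '0 0 0.4 0 0 0 30; 0 0 0 0 0 0 30'; python3 -m jog '0 0 0 0 0 0 48; 0 0 0 0 0 0 56; 0 0 0 0 0 0 87; 0 0 0 0 0 0 87; 0 0 -15 0 0 0 87; 0 0 -30 0 0 0 87; 0 0 -45 0 0 0 87; 0 0 -45 0 0 0 87; 0 0 -31 0 0 0 87; -15 -40 0 0 0 0 87; -20 -40 0 0 0 0 87; 0 0 0 0 0 0 87' && python3 -m jog '0 -50 0 0 0 0 87; 0 -20 0 0 0 0 87; 0 0 0 0 0 0 87; 0 0 0 0 0 0 87'; python3 - <<'E'
from h import *
for c in ("scene","top"):
    im=capture(c); cv2.imwrite(f"pics/e_{c}.png",im["color"][:,:,::-1])
    for n in "blank_mid board glue_bottle shellac_bottle oil_bottle wax_tin sanding_block".split(): print(c,n,[(P(d['at']),round(d['conf'],2)) for d in place_of(c,n)[:1]])
E
```

```text
time_s: 73.08
position: [0.5972, 0.1485, 0.0738]
tcp_rot: [[0.011, 1.0, 0.0], [1.0, -0.011, -0.0], [-0.0, 0.0, -1.0]]
force: [-0.6, -0.1, 4.6]
opening: 0.431
grasp_force: 30.0
time_s: 74.58
position: [0.513, 0.1138, 0.2401]
tcp_rot: [[0.012, 1.0, -0.003], [1.0, -0.012, -0.0], [-0.0, -0.003, -1.0]]
force: [0.6, -0.3, 0.2]
opening: 0.997
grasp_force: 0.0
time_s: 75.08
position: [0.449, 0.1152, 0.2401]
tcp_rot: [[0.011, 1.0, 0.004], [1.0, -0.011, 0.0], [0.0, 0.004, -1.0]]
force: [1.1, -0.3, 0.0]
opening: 1.0
grasp_force: 0.0
scene blank_mid [([441, 223, 14], 0.92)]
scene board [([446, 225, 3], 0.72)]
scene glue_bottle [([601, 285, 7], 0.81)]
scene shellac_bottle [([595, 218, 9], 0.76)]
scene oil_bottle [([598, 147, 3], 0.64)]
scene wax_tin [([573, -84, -1], 0.57)]
scene sanding_block [([620, -173, -4], 0.62)]
top blank_mid [([446, 222, 12], 0.58)]
top board [([448, 224, 3], 0.73)]
top glue_bottle []
top shellac_bottle [([447, 226, 15], 0.45)]
top oil_bottle []
top wax_tin [([573, -83, 0], 0.67)]
top sanding_block [([621, -175, -5], 0.97)]
```

View pics/e_scene.png

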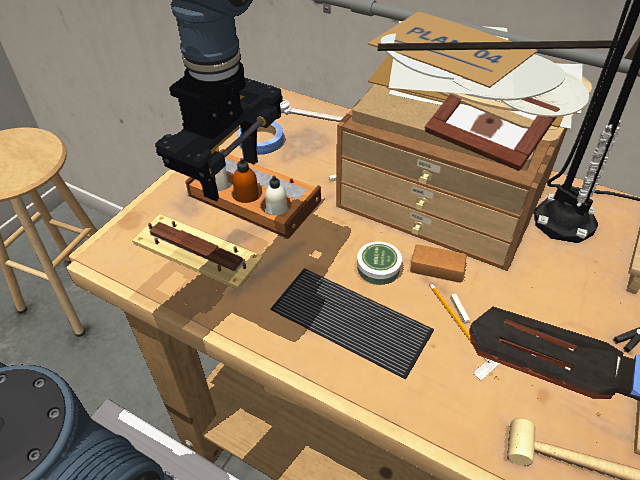

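The bottles are back in their wells: glue at (222,180), shellac at (245,185), oil at (275,197). The blank lies between the pins at (195,245), and the tin and block have not moved. The gripper is clear, so I hand in.

```bash
python3 -c "from rig import *; print(hand_in())"
```

```text
the job is handed in; nothing more can be done
None
```

The blank lies flat between the shaping board's pins and all three bottles are back upright in their original wells. The wax tin and sanding block have not moved, and the job was handed in at about 75 s, with no verdict returned.

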